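Tighten the retaining ring of an amplifier module with a pin spanner

ROBOT

A 6-joint arm with a two-finger parallel gripper is mounted at the origin on the work surface. World frame = base frame: x ahead of the robot, y to its left, z up, the work surface at z = 0. Lengths are in m, angles in degrees, forces in N, time in s.
With the tool pointing down it reaches from about 0.325 to 0.85 m from the base axis. Payload 4.4 kg.
Tool frame: the origin (TCP) lies at the very end of the fingers, on their centre line; the grasp point (between the pads) lies 19 mm behind it; z points along the fingers, y is the line along which they close (so a half turn about z gives the same grasp; the last joint's range is limited). The gripper opens to 94 mm and grips with 3 to 60 N. Pads are 16 mm wide; open, the fingers measure 119 mm over their backs; the gripper's body (75 mm by 177 mm) begins 78 mm behind the grasp point.
Start: joints at [-79.326, 11.837, 88.321, -0, 79.842, -8.623], TCP at [0.19, -0.543, 0.205] pointing down, gripper open.
Joint ranges: [-156.59, 156.59], [-49.26, 127.26], [12.9, 141.05], [-63.56, 243.56], [4.71, 150.69], [-161.64, 161.64]. Speed limits (degrees/s): [159.86, 159.86, 180, 180, 180, 180].

INTERFACE

Orientations are given as a 3x3 rotation matrix whose columns are the frame's x, y, z axes.
In Python, from workcell import bot, optics gives the robot as it stands. The module is installed in compiled form; this text tells all that it offers.
- The arm moves only by the tool drive_tool, never from a script. Its argument "motion" is a list that holds one entry, the list of rows, each a list of 7 numbers: the opening in per cent of the stroke, from 0 (shut) to 100 (fully open), then the shift along the tool's x, y, z scaled (see below), then the turn, a rotation vector about the tool's x, y, z scaled (see below). In form: [[[fingers, tx, ty, tz, wx, wy, wz], ...]]. A call has 1 to 5 rows; each row shifts and turns the commanded pose from where the row before left it, along the tool's axes as they then stand; what a row does not reach is not made up. The controller multiplies each number of a shift by 0.04 m and each number of a turn by 6 degrees. A row lasts 1/8 s, in which the tool goes at most 62.5 mm and 10.7 degrees, less where a joint would pass 70% of its speed; a pose out of reach is approached as far as the arm can. A call with a number of a shift or a turn outside -1 to 1 is refused whole. A call with a gripper value outside its range is refused whole. The fingers move at their own pace and stop on an object; the grip force is fixed at half the most. Time passes only in rows, so rows that do not move let the fingers close. It gives the time, the measured TCP pose, the force, the opening and the grip force at its end, in the units of the state.
- bot.get_obs(): the state, without advancing time (a new reading comes with each control period).
- optics.snapshot(name): name is "side" or "top" or "wrist"; returns the picture (384x512x3 uint8, red, green, blue); there is no depth.
- optics.calibration(name): a dict with "fx", "fy", "cx", "cy" (pixels), "cam_to_world" (4x4, takes a point from camera to world coordinates); the wrist camera has in their place "mount" (4x4, takes a point from camera to tool coordinates, whose origin is the TCP and whose axes are the flange's). Camera axes: x right, y up, looking along -z (the intrinsics and any distortion apply to the point x, -y, -z); pixel columns grow to the right and rows downward; lengths in m; the calibration is good to about 2 mm. A picture is of the moment at which its call begins: read the wrist's pose just before it. calibration takes no time and is no camera call.
- bot.sign_off(): hands the job in; it is judged then, once.
The state is a dict: "time_s": time; "qpos": joint angles; "joint_vel": joint speeds; "tau": joint torques, N m; "ee_pos": TCP position; "ee_rot": TCP orientation; "force": force on the tool from outside, world axes, zero at the start; "torque": the same for the moment, N m; "opening": finger opening in m; "gripper_force": force on a finger pad.
Only numpy, scipy, OpenCV 4.12 (cv2) and the standard library are available. Lean on these libraries where they do the work, as an engineer would, in place of code of your own. Each camera call takes 0.05 s, during which the arm holds its last target. There are 200 camera calls.

TASK

Take the two-pin spanner from its stand, seat both of its pins in holes of the retaining ring on the sloping amplifier module, and turn the ring clockwise (seen looking at its face) until it is fully tight against its stop. Then lift the spanner out and put it back on its stand, upright with the head across the two rails and the pins hanging between them, and let go. Leave the other things on the bench where they are.

Things in the scene. Friction and masses are not known exactly. Their poses are not given: they have to be found in the camera images.
- spanner: T-handled pin spanner, about 250 g, parked upright. Origin: centre of the head's underside; z up to the handle, x along the pin line = length of head and handle (both ends alike). Head: steel plate 100 (x) x 34 x 10 mm, from z = 0 up. Two pins 7 mm across, 9 mm long, point to -z at x = +-22.6 mm. Stem 16 mm across, z = 10 to 65. Handle: black bar 84 (x) x 18 (y) x 24 (z) mm, z = 64 to 88
- spanner_grip (a point): centre of the spanner's handle bar, 76 mm above the head's underside; axes as the spanner's
- pin_a (a point): end of the pin at +x, 9 mm below the head's underside
- pin_b (a point): end of the pin at -x, 9 mm below the head's underside
- cradle: grey cradle fixed to the bench, 220 (x) x 200 (y) mm, with a finned aluminium module 170 x 190 mm whose face slopes 30 degrees, facing up and to the cradle's -x side (roughly the robot); carries the ring in the middle of that face; nothing is higher than 145 mm. Origin: underside centre, z up
- ring_face (a point): Outer face centre of the steel ring, 80 mm across, 17 mm proud of the module, about 100 mm above the bench. z points out of the face, 30 degrees from vertical; x, y turn with the ring. Four blind holes 12 mm across, 12 mm deep, open in the face 22.6 mm from the centre on the +x, -x, +y, -y axes; the spanner's head lies flat on the face when its pins are in two opposite holes
- ring (a joint): turn of the ring about its face's axis, rad: grows clockwise seen looking at the face; starts between 0.4 and 0.8 (loose), hard stop at 1.4 (fully tight). Turns with a steady friction of 0.12 N m and stays where it is left
- stand_top (a point): Point on the parking stand (fixed; base 110 x 80 mm): midway between its two aluminium rails, level with their tops, 36 mm above the bench. Rails 60 mm long (y), 20 mm wide, gap between them 68 mm (x); y along the rails, z up. The parked spanner's origin lies here within 8 mm, its x axis across the rails (either way round)
- wrench: open-ended steel wrench lying at the right near the robot, bystander
- tape: roll of blue tape, 90 mm across, 24 mm high, bystander
- screwdriver: screwdriver with a red handle lying between robot and cradle, bystander
- multimeter: hand multimeter 150 x 80 x 35 mm lying on the bench, bystander
- solder_spool: blue spool 60 mm across, 50 mm high, bystander
- attenuator: steel cylinder 22 mm across, 50 mm long, lying in the black tray, bystander
There are look-alikes about, which are no part of the job. What is shaped like the spanner but green or orange is not meant.

How it is judged:
By the outcome, as a careful person would: the job done as asked, in the order asked, and still so for the second after the job is handed in, with the robot touching nothing.
It also fails if it takes over 58 s, if anything falls off the work surface, if the arm or the gripper's body presses on something with over 40 N, if the wrist force passes 120 N, or if a joint passes its speed limit or range.

## Working session

There is one attempt and no reset: what is moved stays moved. The work goes in short steps, Python scripts to look and compute and a tool call to move; the robot and the scene stay as the last step left them, time stands still between calls to the robot, and variables do not carry over. Pictures are saved under pics/ and viewed, at most 13 in all, crops included, and the job is handed in when it is done.

Besides the shell and the picture viewer there is one more tool, called after "Request:" by a JSON object that holds its "fn" and its "kwargs", one argument or row to a line. drive_tool: Moves the arm, as the interface text tells. Its arguments: {"type":"object","properties":{"motion":{"type":"array","items":{"type":"array","items":{"type":"array","items":{"type":"number"}}}}},"required":["motion"]}

```bash
mkdir -p pics; ls; python3 - <<'E'
from workcell import bot, optics
import cv2, numpy as np
o=bot.get_obs();print({k:np.round(v,3).tolist() for k,v in o.items()})
for n in("side","top","wrist"):
    im=optics.snapshot(n);cv2.imwrite(f"pics/{n}0.png",im[...,::-1]);print(n,optics.calibration(n))
a=[cv2.imread(f"pics/{n}0.png") for n in("top","side")]
E
```

```text
pics
{'time_s': 0.0, 'qpos': [-79.326, 11.882, 88.403, -0.001, 79.84, -8.622], 'joint_vel': [-0.017, -0.004, 0.015, 0.078, -0.132, 0.076], 'tau': [0.001, -37.088, -28.141, 0.07, 0.036, -0.0], 'ee_pos': [0.19, -0.542, 0.204], 'ee_rot': [[0.944, 0.33, -0.0], [0.33, -0.944, 0.002], [0.0, -0.002, -1.0]], 'force': [-0.284, -0.012, 0.291], 'torque': [-0.031, -0.052, -0.012], 'gripper_force': 0.0, 'opening': 0.094}
side {'fx': 426.1854000250385, 'fy': 426.1854000250385, 'cx': 253.1061901684214, 'cy': 185.8869441197792, 'cam_to_world': array([[-0.98684417,  0.0679666 , -0.14669399,  0.27441162],
       [-0.16128055, -0.47713962,  0.86390183,  1.13946179],
       [-0.01127705,  0.87619537,  0.48182414,  0.73911554],
       [ 0.        ,  0.        ,  0.        ,  1.        ]])}
top {'fx': 355.2003960086413, 'fy': 355.2003960086413, 'cx': 249.33808204174196, 'cy': 193.0873915231896, 'cam_to_world': array([[ 0.02351658,  0.99129587, -0.12953561,  0.33467029],
       [-0.99925882,  0.01935761, -0.03327291, -0.04659465],
       [-0.0304758 ,  0.13022207,  0.99101637,  0.99172594],
       [ 0.        ,  0.        ,  0.        ,  1.        ]])}
wrist {'fx': 282.3126904792897, 'fy': 282.3126904792897, 'cx': 252.84855961577762, 'cy': 191.52676485680794, 'mount': array([[ 4.35586571e-04,  9.65495665e-01,  2.60418761e-01,
         7.62750643e-02],
       [ 9.99999904e-01, -4.34914096e-04, -6.02063163e-05,
        -4.76639847e-04],
       [ 5.51308526e-05,  2.60418762e-01, -9.65495761e-01,
        -1.78979597e-01],
       [ 0.00000000e+00,  0.00000000e+00,  0.00000000e+00,
         1.00000000e+00]])}
```

View pics/top0.png

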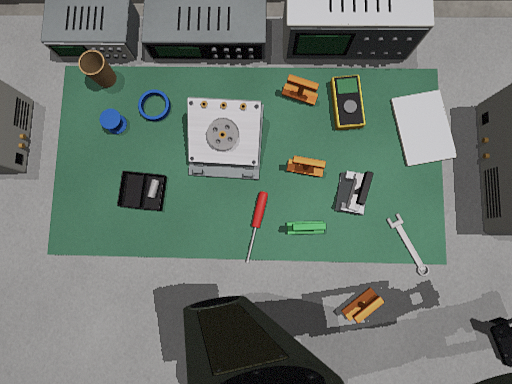

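View pics/side0.png

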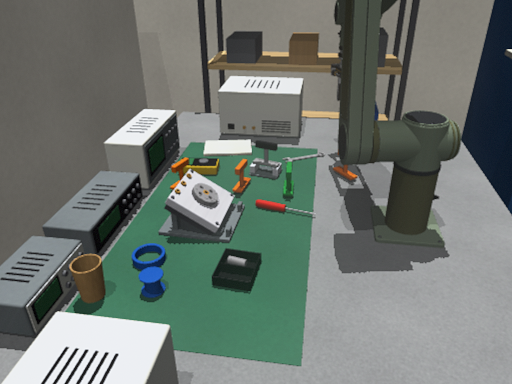

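The top view shows the spanner on its stand at (355,192), with its black handle at (364,188), and the ring at (223,134). In the side view the handle is at (267,147) and the ring at (206,194). The orange and green ones are look-alikes.

```bash
cat > h.py <<'E'
from workcell import bot, optics
import cv2, numpy as np
def cam(n,obs=None):
    c=optics.calibration(n)
    if n!="wrist": return c,c["cam_to_world"]
    T=np.eye(4);T[:3,:3]=obs["ee_rot"];T[:3,3]=obs["ee_pos"];return c,T@c["mount"]
def ray(cT,uv):
    c,T=cT;d=np.array([(uv[0]-c["cx"])/c["fx"],-(uv[1]-c["cy"])/c["fy"],-1.]);return T[:3,3],T[:3,:3]@d
def onz(cT,uv,z):
    o,d=ray(cT,uv);return o+d*(z-o[2])/d[2]
def onplane(cT,uv,p,n):
    o,d=ray(cT,uv);return o+d*(np.dot(np.subtract(p,o),n)/np.dot(d,n))
def tri(rays):
    A=np.zeros((3,3));b=np.zeros(3)
    for o,d in rays:
        d=d/np.linalg.norm(d);P=np.eye(3)-np.outer(d,d);A+=P;b+=P@o
    x=np.linalg.solve(A,b)
    return x,[float(np.linalg.norm(np.cross(x-o,d/np.linalg.norm(d)))) for o,d in rays]
def proj(cT,p):
    c,T=cT;q=np.linalg.inv(T)@np.append(p,1);return np.array([c["cx"]-c["fx"]*q[0]/q[2],c["cy"]+c["fy"]*q[1]/q[2]])
def blobs(m,amin=30):
    cs,_=cv2.findContours(m.astype(np.uint8),cv2.RETR_EXTERNAL,cv2.CHAIN_APPROX_NONE)
    return [(cv2.contourArea(c),cv2.minAreaRect(c)) for c in cs if cv2.contourArea(c)>amin]
E
python3 - <<'E'
from h import *
W={"top":((330,160,385,220),(200,110,245,160)),"side":((245,135,290,182),(180,175,230,215))}
R={}
for n,(s,r) in W.items():
    im=cv2.imread(f"pics/{n}0.png");cT=cam(n)
    x0,y0,x1,y1=s;m=im[y0:y1,x0:x1].max(2)<55
    bs=sorted(blobs(m,15),key=lambda b:-b[0]);
    for a,b in bs[:3]:print(n,a,np.add(b[0],(x0,y0)),b[1:])
    R[n]=ray(cT,np.add(bs[0][1][0],(x0,y0)))
print("handle",tri(R.values()))
print("ring",tri([ray(cam("top"),(223,134)),ray(cam("side"),(206,194))]))
t=cv2.imread("pics/top0.png");s=cv2.imread("pics/side0.png")
f=lambda i,b:cv2.resize(i[b[1]:b[3],b[0]:b[2]],(400,300),interpolation=cv2.INTER_CUBIC)
cv2.imwrite("pics/c1.png",np.vstack([np.hstack([f(t,(325,165,389,213)),f(t,(183,95,263,155))]),np.hstack([f(s,(237,132,301,180)),f(s,(170,165,234,213))])]))
E
```

```text
top 73.0 [360.15250778 187.56806564] ((9.59784984588623, 32.6326904296875), 7.352379322052002)
side 103.5 [265.87837791 145.22972965] ((20.878671646118164, 6.082762718200684), 9.462322235107422)
handle (array([ 0.46801514, -0.29066678,  0.11566588]), [0.0002559251399943159, 0.0002559251399944413])
ring (array([0.60487777, 0.05574429, 0.09551178]), [0.0009956944697064151, 0.000995694469706438])
```

View pics/c1.png

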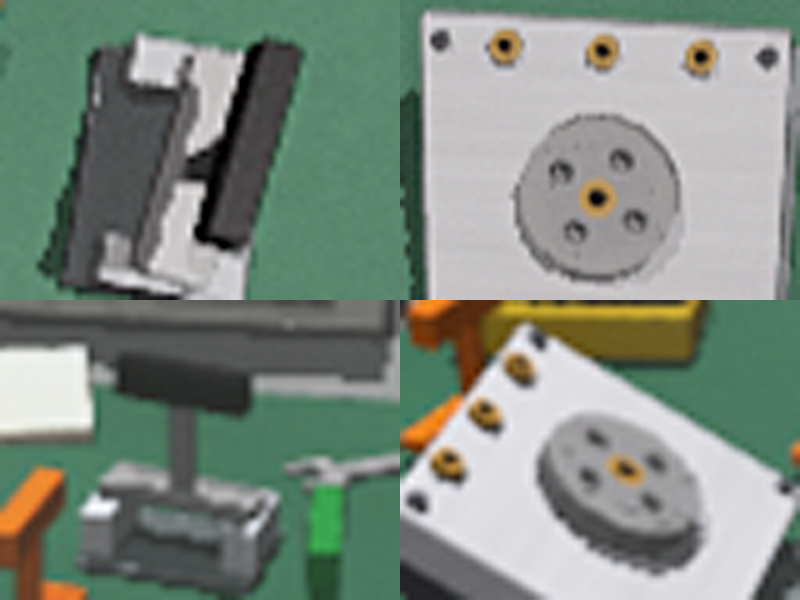

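The crops show the black handle on its stand (about 15° off image-vertical). They also show the ring's four holes near top-view px (215,129), (227,127), (230,139) and (218,141), with a brass centre at (222.4,134.6). Next I'll hover the wrist camera over the spanner.

```bash
cat >> h.py <<'E'
from scipy.spatial.transform import Rotation as Ro
def Rdown(psi,n=(0,0,1.)):
    "tool z=-n, tool x = world yaw psi (deg) projected in the plane (along the in-plane axes)"
    z=-np.array(n)/np.linalg.norm(n);p=np.radians(psi)
    ey=np.cross(-z,[1,0,0]);ey/=np.linalg.norm(ey);ex=np.cross(ey,-z)
    x=np.cos(p)*ex+np.sin(p)*ey
    return np.column_stack([x,np.cross(z,x),z])
def plan(pos,R,o=None,N=None,start=None):
    "equal steps from the present pose: straight line, steady turn"
    o=o or bot.get_obs();p0,R0=(np.array(o["ee_pos"]),np.array(o["ee_rot"])) if start is None else start
    w=Ro.from_matrix(R0.T@R).as_rotvec(degrees=True);d=np.subtract(pos,p0)
    n=N or int(np.ceil(max(np.abs(w).max()/5.9,np.linalg.norm(d)/.039,1)))
    print("rows",n,"turn",np.round(w,1),"shift",np.round(d,4))
    for k in range(n):
        Rk=R0@Ro.from_rotvec(w*k/n,degrees=True).as_matrix()
        print(np.round(np.r_[Rk.T@d/n/.04,w/n/6],2).tolist())
E
python3 - <<'E'
from h import *
plan([.45,-.285,.215],Rdown(-17))
E
```

```text
rows 10 turn [-0.1  0.  36.3] shift [0.2601 0.2571 0.0104]
[0.83, -0.39, -0.03, -0.0, 0.0, 0.6]
[0.8, -0.44, -0.03, -0.0, 0.0, 0.6]
[0.77, -0.49, -0.03, -0.0, 0.0, 0.6]
[0.74, -0.54, -0.03, -0.0, 0.0, 0.6]
[0.7, -0.59, -0.03, -0.0, 0.0, 0.6]
[0.66, -0.63, -0.03, -0.0, 0.0, 0.6]
[0.62, -0.67, -0.03, -0.0, 0.0, 0.6]
[0.58, -0.71, -0.03, -0.0, 0.0, 0.6]
[0.53, -0.74, -0.03, -0.0, 0.0, 0.6]
[0.48, -0.78, -0.03, -0.0, 0.0, 0.6]
```

Request:
{"fn": "drive_tool", "kwargs": {
  "motion": [
    [[100,0.83,-0.39,-0.03,0,0,0.6],[100,0.8,-0.44,-0.03,0,0,0.6],[100,0.77,-0.49,-0.03,0,0,0.6],[100,0.74,-0.54,-0.03,0,0,0.6],[100,0.7,-0.59,-0.03,0,0,0.6]]
  ]
}}

```text
time_s: 0.78
ee_pos: [0.3208, -0.413, 0.2111]
ee_rot: [[1.0, 0.02, -0.0], [0.02, -1.0, 0.001], [-0.0, -0.001, -1.0]]
force: [0.1, -0.3, 0.1]
opening: 0.0938
gripper_force: 0.0
```

Request:
{"fn": "drive_tool", "kwargs": {
  "motion": [
    [[100,0.66,-0.63,-0.03,0,0,0.6],[100,0.62,-0.67,-0.03,0,0,0.6],[100,0.58,-0.71,-0.03,0,0,0.6],[100,0.53,-0.74,-0.03,0,0,0.6],[100,0.48,-0.78,-0.03,0,0,0.6]]
  ]
}}

```text
time_s: 1.4
ee_pos: [0.45, -0.2839, 0.2171]
ee_rot: [[0.957, -0.289, -0.0], [-0.289, -0.957, 0.0], [-0.001, -0.0, -1.0]]
force: [0.5, -0.6, 0.3]
opening: 0.0943
gripper_force: 0.0
```

```bash
python3 - <<'E'
from h import *
o=bot.get_obs();im=optics.snapshot("wrist")[...,::-1];cv2.imwrite("pics/w1.png",im)
np.save("w1.npy",np.c_[o["ee_rot"],o["ee_pos"]]);print(o["time_s"],o["ee_pos"],np.abs(o["joint_vel"]).max())
m=im.max(2)<50
for a,b in blobs(m,150):print(a,b)
print(proj(cam("wrist",o),[.468,-.291,.124]))
n=np.array([-.5,.013,.866]);print("to ring");plan(np.array([.605,.056,.0955])+.15*n,Rdown(61,n))
E
```

```text
1.4 [ 0.44999566 -0.28387208  0.217133  ] 60.275377153844175
58623.0 ((255.49996948242188, 300.5), (510.99993896484375, 164.99996948242188), 0.0)
479.0 ((108.98165130615234, 207.89450073242188), (31.70405387878418, 55.362361907958984), 16.69924545288086)
1307.5 ((264.0, 169.0), (82.0, 18.0), 90.0)
902.5 ((23.180410385131836, 125.03092956542969), (107.38084411621094, 16.62541961669922), 56.575191497802734)
284.0 ((40.93965148925781, 101.52586364746094), (180.0211181640625, 3.1513519287109375), 66.80140686035156)
372.0 ((208.44363403320312, 11.734912872314453), (10.297520637512207, 61.74418640136719), 67.10945129394531)
[255.25620212 174.94686711]
to ring
rows 13 turn [-13.2  29.5 -76.1] shift [0.0773 0.3387 0.008 ]
[-0.05, -0.67, -0.01, -0.17, 0.38, -0.98]
[0.02, -0.67, -0.03, -0.17, 0.38, -0.98]
[0.09, -0.66, -0.03, -0.17, 0.38, -0.98]
[0.16, -0.65, -0.04, -0.17, 0.38, -0.98]
[0.23, -0.63, -0.04, -0.17, 0.38, -0.98]
[0.29, -0.6, -0.05, -0.17, 0.38, -0.98]
[0.35, -0.57, -0.04, -0.17, 0.38, -0.98]
[0.41, -0.53, -0.04, -0.17, 0.38, -0.98]
[0.46, -0.48, -0.03, -0.17, 0.38, -0.98]
[0.51, -0.43, -0.02, -0.17, 0.38, -0.98]
[0.55, -0.37, -0.0, -0.17, 0.38, -0.98]
[0.59, -0.32, 0.01, -0.17, 0.38, -0.98]
[0.62, -0.26, 0.03, -0.17, 0.38, -0.98]
```

View pics/w1.png

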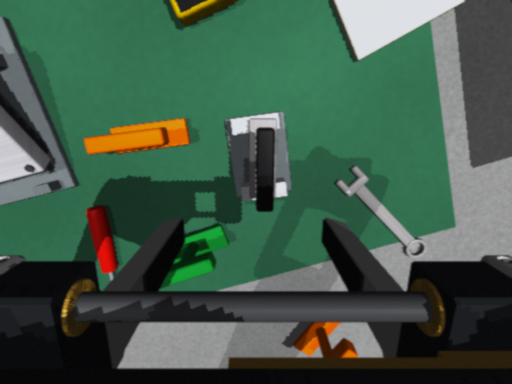

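The wrist view shows the handle vertical in the picture, centred at px (264,169) with rows 128–210, so yaw −17° is right; the stand is beneath it. I'll let the arm settle and re-measure.

Request:
{"fn": "drive_tool", "kwargs": {
  "motion": [
    [[100,0,0,0,0,0,0],[100,0,0,0,0,0,0]]
  ]
}}

```text
time_s: 1.7
ee_pos: [0.4488, -0.2854, 0.2171]
ee_rot: [[0.958, -0.288, -0.001], [-0.288, -0.958, 0.0], [-0.001, 0.0, -1.0]]
force: [0.3, 0.2, -0.5]
opening: 0.094
gripper_force: 0.0
```

```bash
python3 - <<'E'
from h import *
o=bot.get_obs();im=optics.snapshot("wrist")[...,::-1];cv2.imwrite("pics/w2.png",im)
cT=cam("wrist",o);print(o["time_s"],o["ee_pos"],np.abs(o["joint_vel"]).max())
x0,y0,x1,y1=225,90,310,225
m=np.zeros(im.shape[:2],bool);m[y0:y1,x0:x1]=im[y0:y1,x0:x1].max(2)<45
c=max(blobs(m),key=lambda b:b[0]);print(c)
ys,xs=np.nonzero(m)
for z in(.112,.124):print(z,onz(cT,c[1][0],z))
# bright rails
g=im.min(2)>150;g2=np.zeros_like(g);g2[y0:y1,x0:x1]=g[y0:y1,x0:x1]
for a,b in blobs(g2,20):print("bright",a,b,onz(cT,b[0],.036))
E
```

```text
1.7 [ 0.44878808 -0.28544451  0.21713227] 0.7085187550323845
(1276.5, ((262.0, 168.5), (81.0, 18.0), 90.0))
0.112 [ 0.46880015 -0.3004481   0.112     ]
0.124 [ 0.47104007 -0.30071229  0.124     ]
bright 144.0 ((278.7461853027344, 188.46923828125), (14.015924453735352, 12.279438018798828), 82.87498474121094) [ 0.42267179 -0.31246389  0.036     ]
bright 629.0 ((253.78648376464844, 122.70187377929688), (16.225690841674805, 48.91619873046875), 82.14668273925781) [ 0.51279197 -0.30508336  0.036     ]
```

```bash
python3 - <<'E'
from h import *
o=bot.get_obs();cT=cam("wrist",o)
print(tri([ray(cam("top"),(365.3,188.2)),ray(cT,(262,168.5))]))
print(tri([ray(cam("top"),(365.3,188.2)),ray(cam("side"),(266.6,145.3)),ray(cT,(262,168.5))]))
n=np.array([-.5,.013,.866]);print("to ring");plan(np.array([.605,.056,.0955])+.15*n,Rdown(61,n),N=13)
E
```

```text
(array([ 0.46811927, -0.30199165,  0.115386  ]), [0.001725111968236069, 0.0017251119682361003])
(array([ 0.46756286, -0.30251486,  0.11083419]), [0.0020337767664676365, 0.0010138029587018831, 0.0020799520990801537])
to ring
rows 13 turn [-13.1  29.7 -76.1] shift [0.0813 0.3436 0.0082]
[-0.04, -0.68, -0.02, -0.17, 0.38, -0.98]
[0.03, -0.68, -0.03, -0.17, 0.38, -0.98]
[0.1, -0.67, -0.04, -0.17, 0.38, -0.98]
[0.17, -0.66, -0.04, -0.17, 0.38, -0.98]
[0.24, -0.63, -0.05, -0.17, 0.38, -0.98]
[0.3, -0.61, -0.05, -0.17, 0.38, -0.98]
[0.36, -0.57, -0.04, -0.17, 0.38, -0.98]
[0.42, -0.53, -0.04, -0.17, 0.38, -0.98]
[0.48, -0.48, -0.03, -0.17, 0.38, -0.98]
[0.52, -0.43, -0.02, -0.17, 0.38, -0.98]
[0.57, -0.38, -0.0, -0.17, 0.38, -0.98]
[0.6, -0.32, 0.01, -0.17, 0.38, -0.98]
[0.63, -0.26, 0.03, -0.17, 0.38, -0.98]
```

Request:
{"fn": "drive_tool", "kwargs": {
  "motion": [
    [[100,-0.04,-0.68,-0.02,-0.17,0.38,-0.98],[100,0.03,-0.68,-0.03,-0.17,0.38,-0.98],[100,0.1,-0.67,-0.04,-0.17,0.38,-0.98],[100,0.17,-0.66,-0.04,-0.17,0.38,-0.98],[100,0.24,-0.63,-0.05,-0.17,0.38,-0.98]]
  ]
}}

```text
time_s: 2.38
ee_pos: [0.4804, -0.1528, 0.221]
ee_rot: [[0.958, 0.21, 0.193], [0.231, -0.968, -0.095], [0.167, 0.136, -0.977]]
force: [0.7, 0.1, -0.8]
opening: 0.0942
gripper_force: 0.0
```

Request:
{"fn": "drive_tool", "kwargs": {
  "motion": [
    [[100,0.3,-0.61,-0.05,-0.17,0.38,-0.98],[100,0.36,-0.57,-0.04,-0.17,0.38,-0.98],[100,0.42,-0.53,-0.04,-0.17,0.38,-0.98],[100,0.48,-0.48,-0.03,-0.17,0.38,-0.98],[100,0.52,-0.43,-0.02,-0.17,0.38,-0.98]]
  ]
}}

```text
time_s: 3.0
ee_pos: [0.5111, -0.0209, 0.2241]
ee_rot: [[0.681, 0.615, 0.399], [0.693, -0.717, -0.077], [0.238, 0.329, -0.914]]
force: [0.2, -0.2, 0.3]
opening: 0.0942
gripper_force: 0.0
```

Request:
{"fn": "drive_tool", "kwargs": {
  "motion": [
    [[100,0.57,-0.38,0,-0.17,0.38,-0.98],[100,0.6,-0.32,0.01,-0.17,0.38,-0.98],[100,0.63,-0.26,0.03,-0.17,0.38,-0.98],[100,0,0,0,0,0,0],[100,0,0,0,0,0,0]]
  ]
}}

```text
time_s: 3.62
ee_pos: [0.5294, 0.0581, 0.2258]
ee_rot: [[0.416, 0.759, 0.5], [0.881, -0.473, -0.015], [0.225, 0.447, -0.866]]
force: [1.4, -0.3, -0.1]
opening: 0.0941
gripper_force: 0.0
```

```bash
python3 - <<'E'
from h import *
o=bot.get_obs();im=optics.snapshot("wrist")[...,::-1];cv2.imwrite("pics/w3.png",im)
np.save("w3.npy",np.c_[o["ee_rot"],o["ee_pos"]])
print(o["time_s"],np.round(o["qpos"],1),np.abs(o["joint_vel"]).max());print(proj(cam("wrist",o),[.605,.056,.0955]))
E
```

```text
3.625 [ -3.7 -14.4 117.1   1.3  47.3  24.2] 0.3512063747466151
[253.04723363 181.21349675]
```

View pics/w3.png

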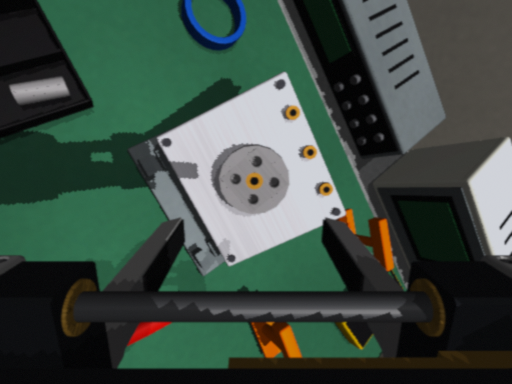

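The wrist view shows the ring centred at about (254.5,181). Its holes are at (256,161), (236,179), (275,183) and (254,200), and the plate corners are at (285,73), (165,140), (345,213) and (230,264). Refining those now.

```bash
python3 - <<'E'
from h import *
im=cv2.imread("pics/w3.png");P=np.load("w3.npy");o={"ee_rot":P[:,:3],"ee_pos":P[:,3]};cT=cam("wrist",o)
big=cv2.resize(im[140:222,215:297],None,fx=4,fy=4,interpolation=cv2.INTER_CUBIC)
hs=[]
for t in(70,80,90):
    g=[(a,np.array(r[0])/4+(215-.375,140-.375),r[1]) for a,r in blobs(big.max(2)<t,100) if a<3000]
    print(t,[(a,np.round(c,1).tolist(),np.round(s,0)) for a,c,s in g])
# brass centre
hsv=cv2.cvtColor(big,cv2.COLOR_BGR2HSV);b=max(blobs((hsv[...,1]>120)&(hsv[...,2]>90),50),key=lambda x:x[0]);bc=np.array(b[1][0])/4+(214.6,139.6);print("brass",bc)
print("tri",tri([ray(cT,bc),ray(cam("top"),(222.4,134.6)),ray(cam("side"),(170+628*.16-400*.16,165+(468-300)*.16))]))
# plate outline -> long edges
m=(im.min(2)>140).astype(np.uint8);mm=np.zeros_like(m);mm[60:275,130:360]=m[60:275,130:360]
r=max(blobs(mm,1000),key=lambda x:x[0]);print("plate",r);n=np.array([-.5,.013,.866]);
bx=cv2.boxPoints(r[1]);w=np.array([onplane(cT,p,np.array([.605,.056,.0955])-.017*n,n) for p in bx]);print(np.round(w,4))
for i in range(4):
    d=w[(i+1)%4]-w[i];print(np.linalg.norm(d),np.degrees(np.arctan2(d[1],d[0])),d[2])
E
```

```text
70 [(794.0, [253.5, 199.2], array([30., 35.])), (881.5, [274.4, 182.2], array([31., 35.])), (557.5, [253.9, 180.6], array([26., 26.])), (717.0, [236.4, 179.0], array([27., 36.])), (804.5, [257.5, 161.5], array([28., 37.]))]
80 [(917.0, [253.4, 199.1], array([33., 37.])), (1006.5, [274.3, 182.1], array([34., 37.])), (603.5, [253.9, 180.6], array([28., 28.])), (858.5, [236.3, 179.0], array([30., 38.])), (1086.0, [218.0, 183.7], array([124.,  28.])), (957.0, [257.2, 161.5], array([31., 39.]))]
90 [(1049.5, [253.3, 199.1], array([35., 39.])), (1129.0, [274.2, 182.2], array([36., 39.])), (656.0, [253.9, 180.6], array([28., 30.])), (990.5, [236.1, 179.0], array([33., 39.])), (1718.0, [218.9, 183.6], array([151.,  37.])), (1091.0, [257.1, 161.4], array([34., 41.]))]
brass [253.85 180.35]
tri (array([0.60206851, 0.05727658, 0.10358207]), [0.0012468258491709573, 0.0008245730721320285, 0.0006073307015662089])
plate (20034.5, ((256.14324951171875, 173.11865234375), (155.04759216308594, 144.93153381347656), 62.6884651184082))
[[ 0.5455  0.1554  0.04  ]
 [ 0.693   0.1487  0.1253]
 [ 0.6981 -0.043   0.1311]
 [ 0.5295 -0.0485  0.0338]]
0.17056613242586605 -2.613418796794471 0.08529424467157087
0.19185708185429823 -88.49393804695633 0.005787829618508156
0.19469632659437655 -178.14638631774847 -0.09725064674837824
0.20461296137091162 85.51720671858038 0.006168572458299215
```

```bash
python3 - <<'E'
from h import *
from scipy.optimize import brentq
im=cv2.imread("pics/w3.png");P=np.load("w3.npy");o={"ee_rot":P[:,:3],"ee_pos":P[:,3]};cT=cam("wrist",o)
hsv=cv2.cvtColor(im,cv2.COLOR_BGR2HSV);m=(hsv[...,1]>120)&(hsv[...,2]>90)&(abs(hsv[...,0].astype(int)-18)<8);m[:95]=0;m[205:]=0;m[:,:280]=0;m[:,336:]=0
b=sorted([x[1][0] for x in blobs(m,20)],key=lambda p:p[1]);print(b)
C=np.array([.602,.057,.1005])
N=lambda t:np.array([-.5*np.cos(t),-.5*np.sin(t),.866])
f=lambda t:(onplane(cT,b[0],C-.01*N(t),N(t))-onplane(cT,b[-1],C-.01*N(t),N(t)))[2]
t=brentq(f,-.2,.2);n=N(t);print("yaw",np.degrees(t),"n",n)
p=[onplane(cT,x,C-.01*n,n) for x in b];print(np.round(p,4))
# dark screws check
for x in [(167,143),(281,85),(336,211),(232,257)]:print("screw",onplane(cT,x,C-.017*n,n))
H=[(253.4,199.1),(274.3,182.1),(236.2,179),(257.2,161.5)]
h=np.array([onplane(cT,x,C,n) for x in H]);R=Rdown(0,n);c=h.mean(0)
print("centre",c,"brass",onplane(cT,(253.85,180.5),C,n))
for q in h:
    l=(q-c)@R;print(np.linalg.norm(q-c),np.degrees(np.arctan2(-l[1],l[0])))
print("cam", P)
E
```

```text
[(292.5, 112.5), (309.0, 152.0), (325.0, 188.5)]
yaw -3.024149221127105 n [-0.49930369  0.02637843  0.866     ]
[[0.6745 0.1045 0.1293]
 [0.6716 0.055  0.1291]
 [0.6693 0.0057 0.1293]]
screw [0.55114893 0.14344396 0.04891844]
screw [0.68076581 0.13725283 0.12383934]
screw [ 0.67305201 -0.03029803  0.12449546]
screw [ 0.54488162 -0.02409419  0.05040816]
centre [0.60493076 0.05671396 0.10219848] brass [0.60371038 0.05759303 0.10146808]
0.022745906684306573 -124.59880272484727
0.02247102744940909 -33.682903279143055
0.02247319123831756 146.1032900818553
0.022662088296845472 55.392733731494424
cam [[ 0.4162733   0.75926232  0.50023721  0.52936771]
 [ 0.8810145  -0.47283645 -0.01546449  0.05813903]
 [ 0.22478878  0.44715369 -0.8657503   0.22581032]]
```

```bash
python3 - <<'E'
from h import *
plan([.470,-.301,.185],Rdown(-17),N=13)
E
```

```text
rows 13 turn [ 13.2 -29.7  76.6] shift [-0.0595 -0.359  -0.041 ]
[-0.67, 0.2, 0.02, 0.17, -0.38, 0.98]
[-0.65, 0.27, 0.04, 0.17, -0.38, 0.98]
[-0.61, 0.34, 0.06, 0.17, -0.38, 0.98]
[-0.57, 0.4, 0.08, 0.17, -0.38, 0.98]
[-0.53, 0.46, 0.09, 0.17, -0.38, 0.98]
[-0.47, 0.51, 0.11, 0.17, -0.38, 0.98]
[-0.41, 0.56, 0.11, 0.17, -0.38, 0.98]
[-0.35, 0.6, 0.12, 0.17, -0.38, 0.98]
[-0.28, 0.64, 0.12, 0.17, -0.38, 0.98]
[-0.21, 0.66, 0.12, 0.17, -0.38, 0.98]
[-0.13, 0.68, 0.11, 0.17, -0.38, 0.98]
[-0.06, 0.69, 0.1, 0.17, -0.38, 0.98]
[0.02, 0.7, 0.09, 0.17, -0.38, 0.98]
```

Request:
{"fn": "drive_tool", "kwargs": {
  "motion": [
    [[100,-0.67,0.2,0.02,0.17,-0.38,0.98],[100,-0.65,0.27,0.04,0.17,-0.38,0.98],[100,-0.61,0.34,0.06,0.17,-0.38,0.98],[100,-0.57,0.4,0.08,0.17,-0.38,0.98],[100,-0.53,0.46,0.09,0.17,-0.38,0.98]]
  ]
}}

```text
time_s: 4.3
ee_pos: [0.5062, -0.0806, 0.2106]
ee_rot: [[0.826, 0.467, 0.317], [0.518, -0.849, -0.099], [0.223, 0.246, -0.943]]
force: [0.2, 0.0, -0.2]
opening: 0.0936
gripper_force: 0.0
```

Request:
{"fn": "drive_tool", "kwargs": {
  "motion": [
    [[100,-0.47,0.51,0.11,0.17,-0.38,0.98],[100,-0.41,0.56,0.11,0.17,-0.38,0.98],[100,-0.35,0.6,0.12,0.17,-0.38,0.98],[100,-0.28,0.64,0.12,0.17,-0.38,0.98],[100,-0.21,0.66,0.12,0.17,-0.38,0.98]]
  ]
}}

```text
time_s: 4.92
ee_pos: [0.4835, -0.2189, 0.1947]
ee_rot: [[0.994, 0.007, 0.109], [0.015, -0.998, -0.069], [0.108, 0.07, -0.992]]
force: [0.4, 0.3, 0.2]
opening: 0.0939
gripper_force: 0.0
```

Request:
{"fn": "drive_tool", "kwargs": {
  "motion": [
    [[100,-0.13,0.68,0.11,0.17,-0.38,0.98],[100,-0.06,0.69,0.1,0.17,-0.38,0.98],[100,0.02,0.7,0.09,0.17,-0.38,0.98],[100,0,0,0,0,0,0],[100,0,0,0,0,0,0]]
  ]
}}

```text
time_s: 5.55
ee_pos: [0.4703, -0.2995, 0.1853]
ee_rot: [[0.958, -0.288, -0.0], [-0.288, -0.958, 0.001], [-0.0, -0.001, -1.0]]
force: [0.7, 0.1, 0.2]
opening: 0.0939
gripper_force: 0.0
```

```bash
python3 - <<'E'
from h import *
o=bot.get_obs();im=optics.snapshot("wrist")[...,::-1];cv2.imwrite("pics/w4.png",im)
cT=cam("wrist",o);print(o["time_s"],o["ee_pos"],o["ee_rot"][:,0],np.abs(o["joint_vel"]).max())
c,r=proj(cT,[.47,-.301,.124]);print(c,r);x0,y0,x1,y1=[int(v) for v in(c-35,r-75,c+35,r+75)]
m=np.zeros(im.shape[:2],bool);m[y0:y1,x0:x1]=im[y0:y1,x0:x1].max(2)<45
b=max(blobs(m),key=lambda b:b[0]);print(b,onz(cT,b[1][0],.124))
# handle edges column-wise -> yaw
ys=np.arange(int(b[1][0][1])-30,int(b[1][0][1])+30);mid=[np.nonzero(m[y])[0].mean() for y in ys];print("slope deg",np.degrees(np.polyfit(ys,mid,1)[0]))
plan([.470,-.301,.093],Rdown(-17))
E
```

```text
5.55 [ 0.47030891 -0.29953187  0.18528983] [ 9.57673407e-01 -2.87856792e-01 -3.35302338e-04] 1.213441749644473
255.3585560804935 203.3505780832979
(1601.0, ((255.5, 200.49996948242188), (18.999996185302734, 88.99998474121094), 0.0)) [ 0.47250924 -0.30187791  0.124     ]
slope deg 2.19427493296123
rows 3 turn [-0.   0.   0.3] shift [-0.0004 -0.002  -0.0924]
[0.0, 0.02, 0.77, -0.0, 0.0, 0.02]
[0.0, 0.02, 0.77, -0.0, 0.0, 0.02]
[0.0, 0.02, 0.77, -0.0, 0.0, 0.02]
```

Request:
{"fn": "drive_tool", "kwargs": {
  "motion": [
    [[100,0.02,0.02,0.6,0,0,0],[100,0.02,0.02,0.7,0,0,0],[100,0,0,0.7,0,0,0],[100,0,0,0.31,0,0,0],[100,0,0,0,0,0,0]]
  ]
}}

```text
time_s: 6.22
ee_pos: [0.4714, -0.3005, 0.0926]
ee_rot: [[0.958, -0.287, -0.001], [-0.287, -0.958, 0.001], [-0.001, -0.001, -1.0]]
force: [0.1, -0.1, 0.0]
opening: 0.0939
gripper_force: 0.0
```

Request:
{"fn": "drive_tool", "kwargs": {
  "motion": [
    [[20,0,0,0,0,0,0],[0,0,0,0,0,0,0],[0,0,0,0,0,0,0],[0,0,0,0,0,0,0],[0,0,0,0,0,0,0]]
  ]
}}

```text
time_s: 6.85
ee_pos: [0.4718, -0.3015, 0.0932]
ee_rot: [[0.958, -0.287, 0.0], [-0.287, -0.958, -0.0], [0.0, 0.0, -1.0]]
force: [-0.1, 0.9, -0.0]
opening: 0.0476
gripper_force: 0.0
```

```bash
python3 - <<'E'
from h import *
o=bot.get_obs();im=optics.snapshot("wrist")[...,::-1];cv2.imwrite("pics/w5.png",im)
cT=cam("wrist",o);print(o["time_s"],o["ee_pos"],o["ee_rot"].round(3).tolist(),o["opening"],o["gripper_force"],o["force"],o["torque"])
s=optics.snapshot("side")[...,::-1][120:192,227:323];cv2.imwrite("pics/c2.png",np.hstack([cv2.resize(im,(400,300)),cv2.resize(s,(400,300),interpolation=cv2.INTER_CUBIC)]))
E
```

```text
6.85 [ 0.47178077 -0.30154524  0.09316849] [[0.958, -0.287, 0.0], [-0.287, -0.958, -0.0], [0.0, 0.0, -1.0]] 0.04756540942752617 0.0 [-0.05929115  0.93645818 -0.00656261] [ 0.02106129 -0.02919611  0.01574329]
```

View pics/c2.png

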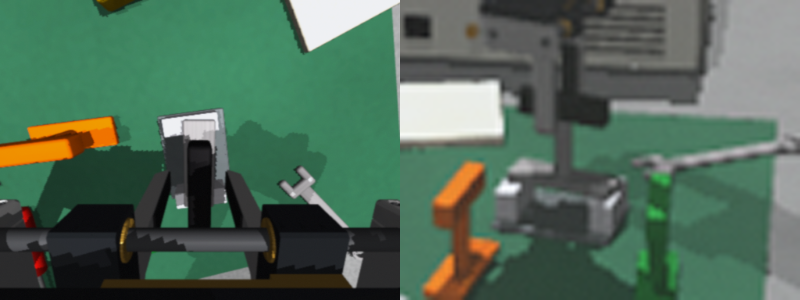

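The fingers are still closing, with the handle centred between them. On with the closing.

Request:
{"fn": "drive_tool", "kwargs": {
  "motion": [
    [[0,0,0,0,0,0,0],[0,0,0,0,0,0,0],[0,0,0,0,0,0,0],[0,0,0,0,0,0,0],[0,0,0,0,0,0,0]]
  ]
}}

```text
time_s: 7.58
ee_pos: [0.4717, -0.3016, 0.093]
ee_rot: [[0.958, -0.287, -0.0], [-0.287, -0.958, -0.0], [-0.0, 0.0, -1.0]]
force: [-0.3, -1.4, -0.9]
opening: 0.018
gripper_force: 30.0
```

Request:
{"fn": "drive_tool", "kwargs": {
  "motion": [
    [[0,0,0,0,0,0,0],[0,0,0,0,0,0,0]]
  ]
}}

```text
time_s: 7.82
ee_pos: [0.4717, -0.3015, 0.093]
ee_rot: [[0.958, -0.287, -0.0], [-0.287, -0.958, -0.0], [-0.0, 0.0, -1.0]]
force: [0.4, -0.6, -1.0]
opening: 0.0179
gripper_force: 30.0
```

```bash
python3 - <<'E'
from h import *
o=bot.get_obs();im=optics.snapshot("wrist")[...,::-1];cv2.imwrite("pics/w6.png",im)
cT=cam("wrist",o);np.save("grasp.npy",np.c_[o["ee_rot"],o["ee_pos"]])
print(o["time_s"],o["ee_pos"],o["ee_rot"].round(3).tolist(),o["opening"],o["gripper_force"],o["force"].round(1),o["torque"].round(2))
print(proj(cT,[.4718,-.3015,.124]))
m=np.zeros(im.shape[:2],bool);m[160:290,235:285]=im[160:290,235:285].max(2)<45
for b in blobs(m):print(b)
# handle +x end: rows where dark in col 250..260
col=im[150:290,250:262].max(2).mean(1);r=np.nonzero(col<50)[0];print("top row",150+r[0]); 
for z in(.124,.112,.1):print(onz(cT,(256,150+r[0]),z)@o["ee_rot"][:,0]-o["ee_pos"]@o["ee_rot"][:,0])
E
```

```text
7.825 [ 0.47172319 -0.30152445  0.09297597] [[0.958, -0.287, -0.0], [-0.287, -0.958, -0.0], [-0.0, 0.0, -1.0]] 0.017893179730599076 29.99914437532425 [ 0.4 -0.6 -1. ] [-0.13 -0.06  0.03]
[253.91763125 251.73345229]
(3702.5, ((256.5, 234.5), (109.0, 43.0), 90.0))
top row 180
0.0423956817538339
0.039676472233733606
0.03695726271363309
```

```bash
python3 - <<'E'
from h import *
P=np.load("grasp.npy");R=P[:,:3];x=R[:,0]
for name,pos,c in(("w2",[.44878808,-.28544451,.21713],262),("w4",[.47030891,-.29953187,.18529],255),("w6",P[:,3],256)):
    cT=cam("wrist",{"ee_rot":R,"ee_pos":np.array(pos)});im=cv2.imread(f"pics/{name}.png")
    for off in(-.004,0,.004):
        C=P[:,3]+off*x
        print(name,off,[round(proj(cT,np.r_[(C+s*.042*x)[:2],z])[1],1) for s,z in((1,.1),(1,.124),(-1,.124),(-1,.1))])
    print(im[100:260:1,c-4:c+4].mean((1,2)).round().astype(int).tolist())
E
```

```text
w2 -0.004 [np.float64(126.8), np.float64(127.8), np.float64(212.3), np.float64(205.0)]
w2 0 [np.float64(122.8), np.float64(123.4), np.float64(208.5), np.float64(201.6)]
w2 0.004 [np.float64(118.7), np.float64(119.0), np.float64(204.8), np.float64(198.1)]
[90, 90, 90, 90, 91, 92, 92, 91, 90, 90, 89, 88, 91, 132, 198, 221, 224, 212, 174, 185, 198, 201, 200, 200, 199, 190, 147, 68, 22, 27, 38, 43, 44, 43, 43, 43, 42, 42, 42, 42, 41, 41, 41, 41, 40, 40, 40, 39, 39, 39, 39, 38, 38, 38, 37, 37, 37, 37, 36, 36, 36, 35, 35, 35, 34, 35, 34, 34, 34, 33, 34, 33, 33, 33, 32, 29, 26, 23, 22, 22, 22, 22, 22, 22, 21, 18, 13, 7, 7, 6, 6, 6, 7, 6, 6, 6, 6, 6, 6, 6, 6, 6, 6, 6, 6, 6, 6, 6, 6, 8, 33, 70, 81, 82, 82, 81, 81, 81, 80, 80, 80, 80, 81, 81, 81, 81, 81, 81, 80, 81, 80, 81, 81, 81, 80, 80, 80, 79, 79, 78, 78, 77, 78, 78, 76, 74, 73, 71, 70, 71, 70, 69, 68, 66, 65, 65, 64, 64, 64, 63]
w4 -0.004 [np.float64(155.1), np.float64(158.9), np.float64(248.6), np.float64(237.8)]
w4 0 [np.float64(150.8), np.float64(154.2), np.float64(244.7), np.float64(234.2)]
w4 0.004 [np.float64(146.5), np.float64(149.
[... 870 characters left out ...]
np.float64(308.4), np.float64(285.5)]
[103, 103, 103, 103, 102, 102, 101, 101, 101, 101, 102, 102, 102, 102, 102, 102, 102, 102, 101, 102, 101, 101, 101, 101, 100, 101, 100, 101, 102, 103, 103, 104, 104, 103, 102, 102, 101, 101, 101, 100, 95, 84, 94, 90, 82, 111, 185, 232, 239, 239, 239, 232, 184, 122, 151, 187, 207, 211, 211, 210, 210, 210, 210, 210, 210, 210, 208, 204, 202, 200, 194, 193, 196, 197, 198, 200, 201, 197, 169, 92, 26, 7, 7, 6, 6, 7, 9, 13, 17, 21, 25, 30, 33, 35, 36, 35, 36, 36, 35, 35, 34, 32, 30, 29, 27, 26, 26, 26, 26, 26, 23, 19, 13, 10, 8, 8, 8, 8, 7, 8, 8, 8, 8, 8, 8, 8, 8, 9, 8, 7, 8, 8, 8, 7, 8, 8, 8, 8, 8, 8, 8, 8, 7, 8, 8, 9, 8, 8, 8, 7, 8, 8, 8, 8, 8, 8, 8, 8, 8, 8]
```

```bash
python3 - <<'E'
from h import *
P=np.load("grasp.npy");R=P[:,:3];x=R[:,0]
for name,pos in(("w2",[.44878808,-.28544451,.21713]),("w4",[.47030891,-.29953187,.18529]),("w6",P[:,3])):
    cT=cam("wrist",{"ee_rot":R,"ee_pos":np.array(pos)})
    for off in(-.004,-.002,0):
        C=P[:,3]+off*x;print(name,off,[proj(cT,np.r_[(C+.05*x)[:2],z])[1].round(1) for z in(.046,.036)], proj(cT,np.r_[C[:2],.124]).round(1))
E
```

```text
w2 -0.004 [np.float64(118.2), np.float64(118.1)] [262.6 171.7]
w2 -0.002 [np.float64(116.5), np.float64(116.4)] [262.6 169.7]
w2 0 [np.float64(114.7), np.float64(114.7)] [262.6 167.7]
w4 -0.004 [np.float64(141.3), np.float64(140.6)] [255.3 205.7]
w4 -0.002 [np.float64(139.5), np.float64(138.8)] [255.3 203.6]
w4 0 [np.float64(137.7), np.float64(137.0)] [255.3 201.4]
w6 -0.004 [np.float64(154.0), np.float64(152.5)] [254.  258.1]
w6 -0.002 [np.float64(151.5), np.float64(150.0)] [254. 255.]
w6 0 [np.float64(149.0), np.float64(147.6)] [254.  251.8]
```

Request:
{"fn": "drive_tool", "kwargs": {
  "motion": [
    [[0,0,0,-0.3,0,0,0],[0,0,0,-0.8,0,0,0],[0,0,0,-1,0,0,0],[0,0,0,-1,0,0,0],[0,0,0,-0.9,0,0,0]]
  ]
}}

```text
time_s: 8.5
ee_pos: [0.4717, -0.3011, 0.2551]
ee_rot: [[0.958, -0.287, 0.001], [-0.287, -0.958, 0.0], [0.0, -0.0, -1.0]]
force: [0.2, 0.4, -2.8]
opening: 0.0179
gripper_force: 30.0
```

```bash
cat >> h.py <<'E'
C=np.array([.6045,.0570,.102]);t_=np.radians(-2.6);n=np.array([-.5*np.cos(t_),-.5*np.sin(t_),.866])
E
python3 - <<'E'
from h import *
o=bot.get_obs();print(o["ee_pos"],o["force"],o["opening"])
R=Rdown(55.8,n);T=C+.0037*R[:,0]-.0006*R[:,1]+(.057+.06)*n;print(T)
P=np.load("grasp.npy");plan(T,R,N=15,start=(P[:,3]+[0,0,.16],P[:,:3]))
E
```

```text
[ 0.47169492 -0.3010976   0.2550683 ] [ 0.16326371  0.41604056 -2.84750222] 0.017912202870187834
[0.547432   0.06307073 0.20402371]
rows 15 turn [-12.2  29.7 -71.1] shift [ 0.0757  0.3646 -0.049 ]
[-0.05, -0.62, 0.08, -0.14, 0.33, -0.79]
[-0.01, -0.62, 0.07, -0.14, 0.33, -0.79]
[0.04, -0.62, 0.06, -0.14, 0.33, -0.79]
[0.09, -0.62, 0.06, -0.14, 0.33, -0.79]
[0.14, -0.61, 0.05, -0.14, 0.33, -0.79]
[0.19, -0.59, 0.05, -0.14, 0.33, -0.79]
[0.24, -0.58, 0.05, -0.14, 0.33, -0.79]
[0.28, -0.56, 0.05, -0.14, 0.33, -0.79]
[0.33, -0.53, 0.05, -0.14, 0.33, -0.79]
[0.37, -0.5, 0.06, -0.14, 0.33, -0.79]
[0.4, -0.47, 0.06, -0.14, 0.33, -0.79]
[0.44, -0.44, 0.07, -0.14, 0.33, -0.79]
[0.47, -0.4, 0.08, -0.14, 0.33, -0.79]
[0.5, -0.36, 0.09, -0.14, 0.33, -0.79]
[0.53, -0.32, 0.11, -0.14, 0.33, -0.79]
```

Request:
{"fn": "drive_tool", "kwargs": {
  "motion": [
    [[0,-0.05,-0.62,0.08,-0.14,0.33,-0.79],[0,-0.01,-0.62,0.07,-0.14,0.33,-0.79],[0,0.04,-0.62,0.06,-0.14,0.33,-0.79],[0,0.09,-0.62,0.06,-0.14,0.33,-0.79],[0,0.14,-0.61,0.05,-0.14,0.33,-0.79]]
  ]
}}

```text
time_s: 9.12
ee_pos: [0.4961, -0.1783, 0.2369]
ee_rot: [[0.979, 0.117, 0.164], [0.132, -0.987, -0.086], [0.152, 0.106, -0.983]]
force: [-0.7, -0.2, -2.9]
opening: 0.0177
gripper_force: 30.0
```

Request:
{"fn": "drive_tool", "kwargs": {
  "motion": [
    [[0,0.19,-0.59,0.05,-0.14,0.33,-0.79],[0,0.24,-0.58,0.05,-0.14,0.33,-0.79],[0,0.28,-0.56,0.05,-0.14,0.33,-0.79],[0,0.33,-0.53,0.05,-0.14,0.33,-0.79],[0,0.37,-0.5,0.06,-0.14,0.33,-0.79]]
  ]
}}

```text
time_s: 9.75
ee_pos: [0.5215, -0.057, 0.2201]
ee_rot: [[0.81, 0.475, 0.343], [0.533, -0.841, -0.096], [0.243, 0.26, -0.935]]
force: [-0.3, 0.6, -3.7]
opening: 0.0179
gripper_force: 30.0
```

Request:
{"fn": "drive_tool", "kwargs": {
  "motion": [
    [[0,0.4,-0.47,0.06,-0.14,0.33,-0.79],[0,0.44,-0.44,0.07,-0.14,0.33,-0.79],[0,0.47,-0.4,0.08,-0.14,0.33,-0.79],[0,0.5,-0.36,0.09,-0.14,0.33,-0.79],[0,0.53,-0.32,0.11,-0.14,0.33,-0.79]]
  ]
}}

```text
time_s: 10.38
ee_pos: [0.5466, 0.0638, 0.2031]
ee_rot: [[0.486, 0.717, 0.5], [0.836, -0.548, -0.027], [0.255, 0.432, -0.865]]
force: [0.3, -0.1, -2.4]
opening: 0.0173
gripper_force: 30.0
```

Request:
{"fn": "drive_tool", "kwargs": {
  "motion": [
    [[0,0,0,0,0,0,0],[0,0,0,0,0,0,0]]
  ]
}}

```text
time_s: 10.62
ee_pos: [0.5474, 0.0625, 0.2037]
ee_rot: [[0.489, 0.714, 0.501], [0.834, -0.55, -0.029], [0.255, 0.432, -0.865]]
force: [0.4, 0.0, -2.6]
opening: 0.0178
gripper_force: 30.0
```

```bash
python3 - <<'E'
from h import *
o=bot.get_obs();R=Rdown(55.8,n);T=C+.0037*R[:,0]-.0006*R[:,1]+(.057+.025)*n
np.save("w7.npy",np.c_[o["ee_rot"],o["ee_pos"]])
plan(T,R);print(o["time_s"],o["opening"],np.round(o["qpos"]))
w=optics.snapshot("wrist")[...,::-1];cv2.imwrite("pics/w7.png",w);s=optics.snapshot("side")[...,::-1];cv2.imwrite("pics/s7.png",s)
cv2.imwrite("pics/c3.png",np.hstack([cv2.resize(w[95:245,150:350],(400,300),interpolation=cv2.INTER_CUBIC),cv2.resize(s[135:225,150:270],(400,300),interpolation=cv2.INTER_CUBIC)]))
# projections: expected holes & pins in wrist & side
cw=cam("wrist",o);cs=cam("side")
Rt=o["ee_rot"];ori=o["ee_pos"]+.057*Rt[:,2]-.0037*Rt[:,0]+.0006*Rt[:,1]
for s in(1,-1):
    p=ori+s*.0226*Rt[:,0];print("pin root/tip side",proj(cs,p).round(1),proj(cs,p+.009*Rt[:,2]).round(1),"wrist headend",proj(cw,ori+s*.05*Rt[:,0]-.01*Rt[:,2]).round(1))
    for a in(0,1):print("hole",proj(cw,C+s*.0226*R[:,a]).round(1),proj(cs,C+s*.0226*R[:,a]).round(1))
E
```

```text
rows 1 turn [0.3 0.2 0. ] shift [ 0.0175 -0.0002 -0.03  ]
[0.02, -0.01, 0.87, 0.05, 0.04, 0.01]
10.625 0.017835168298815807 [ -2. -10. 116.  -1.  43.  32.]
pin root/tip side [208.9 178.8] [207.5 181.1] wrist headend [253.8 154.3]
hole [252.9 170.4] [200.2 193.4]
hole [273.8 190.9] [201.2 187.1]
pin root/tip side [219.4 176.9] [218.1 179.1] wrist headend [253.7 266.3]
hole [252.9 210.6] [210.7 191.2]
hole [232.1 190.9] [209.9 197.5]
```

View pics/c3.png

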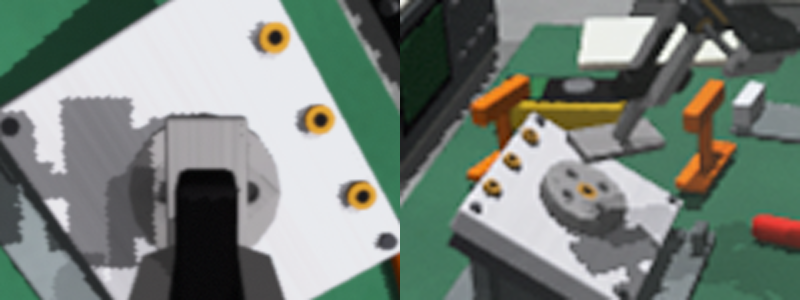

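The wrist view shows the head end at (253.5,154), as predicted, and the two side holes level at row 191. The spanner is squarely above the ring, so I'll descend along the normal, watching the force.

Request:
{"fn": "drive_tool", "kwargs": {
  "motion": [
    [[0,0,0,0.5,0.05,0.04,0],[0,0,0,0.4,0,0,0],[0,0,0,0.2,0,0,0],[0,0,0,0,0,0,0]]
  ]
}}

```text
time_s: 11.22
ee_pos: [0.5697, 0.0612, 0.1651]
ee_rot: [[0.487, 0.717, 0.499], [0.834, -0.551, -0.022], [0.259, 0.427, -0.866]]
force: [-0.2, -0.6, -2.7]
opening: 0.018
gripper_force: 30.0
```

Request:
{"fn": "drive_tool", "kwargs": {
  "motion": [
    [[0,0,0,0.1,0,0,0],[0,0,0,0.1,0,0,0],[0,0,0,0,0,0,0]]
  ]
}}

```text
time_s: 11.6
ee_pos: [0.5737, 0.0615, 0.1584]
ee_rot: [[0.486, 0.717, 0.5], [0.835, -0.55, -0.022], [0.259, 0.428, -0.866]]
force: [0.6, -0.1, -3.4]
opening: 0.0178
gripper_force: 30.0
```

```bash
cat > st.py <<'E'
from h import *
o=bot.get_obs();R=o["ee_rot"];z=R[:,2]
print(o["time_s"],"height above face",(o["ee_pos"]-C)@n,"inplane tool x,y",((o["ee_pos"]-C)@R)[:2],"psi",np.degrees(np.arctan2(*(Rdown(0,n).T@R[:,0])[[1,0]]*[-1,1])))
print("F tool",(o["force"]@R).round(1),"M tool",(o["torque"]@R).round(3),"open",o["opening"],"q6",o["qpos"][5])
E
python3 st.py
```

```text
11.6 height above face 0.0643527869500697 inplane tool x,y [ 0.00342413 -0.00040079] psi 55.87053414461998
F tool [-0.6 -0.9  3.3] M tool [ 0.426 -0.259  0.016] open 0.017830861542707892 q6 31.305778568208698
```

Request:
{"fn": "drive_tool", "kwargs": {
  "motion": [
    [[0,0,0,0.05,0,0,0],[0,0,0,0.05,0,0,0],[0,0,0,0,0,0,0]]
  ]
}}

```text
time_s: 11.98
ee_pos: [0.5757, 0.0614, 0.1549]
ee_rot: [[0.486, 0.717, 0.5], [0.835, -0.55, -0.022], [0.259, 0.428, -0.866]]
force: [0.4, -0.0, -2.9]
opening: 0.0178
gripper_force: 30.0
```

```bash
python3 st.py
```

```text
11.975 height above face 0.0603024253088249 inplane tool x,y [ 0.00340728 -0.00041755] psi 55.87263773054061
F tool [-0.5 -0.9  2.7] M tool [ 0.423 -0.325 -0.049] open 0.01784252392939411 q6 31.305699217519315
```

Request:
{"fn": "drive_tool", "kwargs": {
  "motion": [
    [[0,0,0,0.05,0,0,0],[0,0,0,0.03,0,0,0],[0,0,0,0,0,0,0]]
  ]
}}

```text
time_s: 12.35
ee_pos: [0.5767, 0.0614, 0.1546]
ee_rot: [[0.485, 0.718, 0.5], [0.835, -0.549, -0.022], [0.258, 0.428, -0.866]]
force: [-19.8, -0.5, 17.9]
opening: 0.0179
gripper_force: 30.0
```

```bash
python3 st.py
```

```text
12.35 height above face 0.05948246096755041 inplane tool x,y [0.00381733 0.0001408 ] psi 55.91795937935207
F tool [ -5.4  -6.3 -25.3] M tool [ 1.54  -1.216  0.004] open 0.017867534175128194 q6 31.310522036647296
```

Request:
{"fn": "drive_tool", "kwargs": {
  "motion": [
    [[0,0,0,-0.05,0,0,0],[0,0,0,0,0,0,0]]
  ]
}}

```text
time_s: 12.6
ee_pos: [0.5768, 0.0614, 0.1547]
ee_rot: [[0.485, 0.716, 0.501], [0.835, -0.55, -0.022], [0.26, 0.429, -0.865]]
force: [-4.3, 0.2, 3.0]
opening: 0.0179
gripper_force: 30.0
```

```bash
python3 st.py; python3 - <<'E'
from h import *
w=optics.snapshot("wrist")[...,::-1];s=optics.snapshot("side")[...,::-1]
cv2.imwrite("pics/c4.png",np.hstack([cv2.resize(w[95:245,150:350],(400,300),interpolation=cv2.INTER_CUBIC),cv2.resize(s[165:219,170:242],(400,300),interpolation=cv2.INTER_CUBIC)]))
E
```

```text
12.6 height above face 0.05962501897679545 inplane tool x,y [0.00391409 0.00036744] psi 55.87086599819692
F tool [-1.2 -1.9 -4.7] M tool [ 0.655 -0.394 -0.03 ] open 0.017908625155040082 q6 31.305197947959936
```

View pics/c4.png

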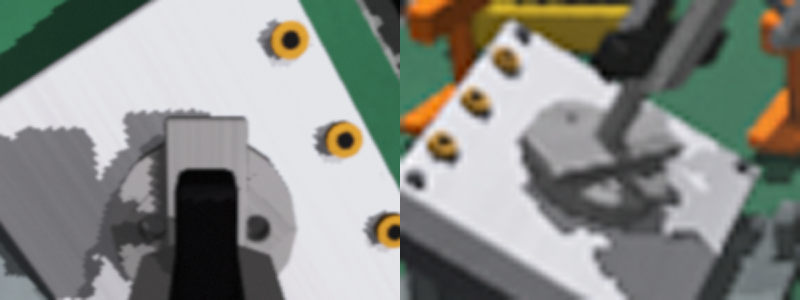

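The head lies on the ring with the free holes symmetric about it, at crop px (153,228) and (257,228). Next comes the turn, with a small shift to stay about the ring's axis.

Request:
{"fn": "drive_tool", "kwargs": {
  "motion": [
    [[0,0,0.005,0,0,0,0.6],[0,0,0.005,0,0,0,0.7],[0,0,0.005,0,0,0,0.7],[0,0,0.005,0,0,0,0.7],[0,0,0,0,0,0,0]]
  ]
}}

```text
time_s: 13.32
ee_pos: [0.5773, 0.061, 0.155]
ee_rot: [[0.666, 0.553, 0.501], [0.648, -0.761, -0.022], [0.369, 0.339, -0.865]]
force: [-5.3, 0.2, 4.1]
opening: 0.0177
gripper_force: 30.0
```

```bash
python3 st.py; python3 - <<'E'
from h import *
w=optics.snapshot("wrist")[...,::-1];cv2.imwrite("pics/w8.png",w)
big=cv2.resize(w[185:235,210:295],None,fx=4,fy=4,interpolation=cv2.INTER_CUBIC)
for a,r in blobs(big.max(2)<70,60):print(a,np.array(r[0])/4+(210,185))
E
```

```text
13.325 height above face 0.059593266129293686 inplane tool x,y [ 4.03397393e-03 -7.91171914e-05] psi 39.64650300834749
F tool [-1.9 -1.7 -6.2] M tool [ 0.544 -0.485  0.058] open 0.01774644288871099 q6 47.42490997135903
1387.0 [280.25 207.25]
37822.5 [250.75  209.875]
```

The free hole stayed at about (280,207) in the wrist view, so the ring is turning with the spanner. Carrying on.

Request:
{"fn": "drive_tool", "kwargs": {
  "motion": [
    [[0,0,0.005,0,0,0,0.7],[0,0,0.005,0,0,0,0.7],[0,0,0.005,0,0,0,0.7],[0,0,0,0,0,0,0]]
  ]
}}

```text
time_s: 13.88
ee_pos: [0.5776, 0.0606, 0.1552]
ee_rot: [[0.771, 0.394, 0.501], [0.466, -0.884, -0.022], [0.434, 0.25, -0.865]]
force: [-5.3, 1.6, 3.2]
opening: 0.0179
gripper_force: 30.0
```

```bash
python3 st.py
```

```text
13.875 height above face 0.059618216674055646 inplane tool x,y [ 0.00401915 -0.00043497] psi 27.043957269042128
F tool [-1.9 -2.7 -5.5] M tool [ 0.434 -0.608  0.067] open 0.01793429598722538 q6 59.921255961630465
```

Request:
{"fn": "drive_tool", "kwargs": {
  "motion": [
    [[0,0,0.005,0,0,0,0.7],[0,0,0.005,0,0,0,0.7],[0,0,0,0,0,0,0]]
  ]
}}

```text
time_s: 14.25
ee_pos: [0.5778, 0.06, 0.1553]
ee_rot: [[0.82, 0.277, 0.501], [0.332, -0.943, -0.022], [0.466, 0.184, -0.865]]
force: [-5.9, 0.1, 4.0]
opening: 0.0178
gripper_force: 30.0
```

```bash
python3 st.py
```

```text
14.25 height above face 0.059613985531546815 inplane tool x,y [ 0.00391875 -0.00041707] psi 18.6542226033334
F tool [-2.9 -1.  -6.4] M tool [ 0.235 -0.689  0.059] open 0.01780129045590716 q6 68.24256030181198
```

Request:
{"fn": "drive_tool", "kwargs": {
  "motion": [
    [[0,0,0.004,0,0,0,0.5],[0,0,0.004,0,0,0,0.5],[0,0,0,0,0,0,0]]
  ]
}}

```text
time_s: 14.62
ee_pos: [0.5779, 0.0596, 0.1554]
ee_rot: [[0.844, 0.19, 0.501], [0.232, -0.972, -0.022], [0.483, 0.135, -0.865]]
force: [-4.9, -0.8, 4.1]
opening: 0.018
gripper_force: 30.0
```

```bash
python3 st.py
```

```text
14.625 height above face 0.05959093158159073 inplane tool x,y [ 0.0038681  -0.00040125] psi 12.669171405507168
F tool [-2.4  0.4 -6. ] M tool [ 0.093 -0.766  0.11 ] open 0.018018983375419805 q6 74.16628759109821
```

Request:
{"fn": "drive_tool", "kwargs": {
  "motion": [
    [[0,0,0.004,0,0,0,0.5],[0,0,0.004,0,0,0,0.5],[0,0,0,0,0,0,0]]
  ]
}}

```text
time_s: 15.0
ee_pos: [0.5779, 0.0592, 0.1554]
ee_rot: [[0.86, 0.101, 0.501], [0.129, -0.991, -0.022], [0.494, 0.084, -0.865]]
force: [-5.0, -1.5, 3.2]
opening: 0.0182
gripper_force: 30.0
```

```bash
python3 st.py
```

```text
15.0 height above face 0.059604789354587955 inplane tool x,y [ 0.00384749 -0.00036563] psi 6.673268839565442
F tool [-2.9  1.3 -5.3] M tool [-0.056 -0.748  0.012] open 0.01815788482390033 q6 80.09846680274262
```

Request:
{"fn": "drive_tool", "kwargs": {
  "motion": [
    [[0,0,0.004,0,0,0,0.5],[0,0,0,0,0,0,0]]
  ]
}}

```text
time_s: 15.25
ee_pos: [0.5779, 0.059, 0.1555]
ee_rot: [[0.864, 0.056, 0.501], [0.077, -0.997, -0.023], [0.498, 0.058, -0.865]]
force: [-4.9, 0.6, 3.6]
opening: 0.0178
gripper_force: 30.0
```

```bash
python3 st.py; python3 - <<'E'
from h import *
w=optics.snapshot("wrist")[...,::-1];cv2.imwrite("pics/w9.png",w)
cv2.imwrite("pics/c5.png",np.hstack([cv2.resize(cv2.imread("pics/w8.png")[130:280,155:355],(400,300),interpolation=cv2.INTER_CUBIC),cv2.resize(w[130:280,155:355],(400,300),interpolation=cv2.INTER_CUBIC)]))
E
```

```text
15.25 height above face 0.059607633907424164 inplane tool x,y [ 0.00383018 -0.00031772] psi 3.6790927887619533
F tool [-2.4 -0.7 -5.6] M tool [-0.133 -0.769 -0.041] open 0.01775697516792637 q6 83.06166610818416
```

View pics/c5.png

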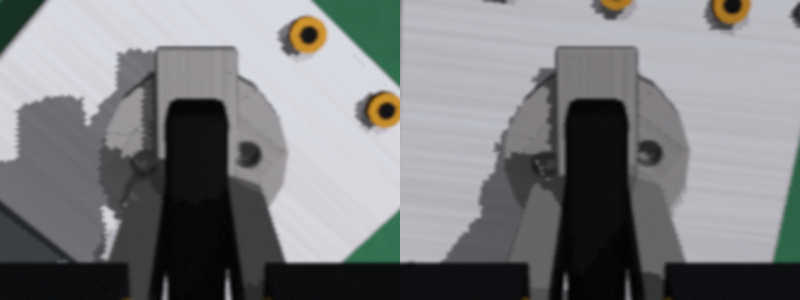

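Both crops show the head square in the grip and the free holes at the same place relative to it, so the ring has followed and hasn't stopped yet.

Request:
{"fn": "drive_tool", "kwargs": {
  "motion": [
    [[0,0,0.004,0,0,0,0.5],[0,0,0.004,0,0,0,0.5],[0,0,0,0,0,0,0]]
  ]
}}

```text
time_s: 15.68
ee_pos: [0.5779, 0.0587, 0.1555]
ee_rot: [[0.865, -0.033, 0.501], [-0.025, -0.999, -0.023], [0.501, 0.008, -0.865]]
force: [-4.6, -0.8, 4.0]
opening: 0.0177
gripper_force: 30.5
```

```bash
python3 st.py
```

```text
15.675 height above face 0.059599277046528384 inplane tool x,y [ 0.0037841  -0.00038962] psi -2.1584798990855267
F tool [-1.9  1.  -5.7] M tool [-0.045 -0.742 -0.608] open 0.017678890906861193 q6 88.89395664721401
```

Request:
{"fn": "drive_tool", "kwargs": {
  "motion": [
    [[0,0,0.004,0,0,0,0.5],[0,0,0,0,0,0,0]]
  ]
}}

```text
time_s: 15.92
ee_pos: [0.5783, 0.0587, 0.1557]
ee_rot: [[0.862, -0.078, 0.502], [-0.077, -0.997, -0.023], [0.502, -0.019, -0.865]]
force: [-4.8, 0.2, 3.3]
opening: 0.0183
gripper_force: 31.5
```

```bash
python3 st.py;  python3 - <<'E'
from h import *
w=optics.snapshot("wrist")[...,::-1];cv2.imwrite("pics/w10.png",w)
for f in("w8","w9","w10"):
    i=cv2.imread(f"pics/{f}.png");big=cv2.resize(i[190:225,268:295],None,fx=4,fy=4,interpolation=cv2.INTER_CUBIC)
    print(f,[(a,(np.array(r[0])/4+(268,190)).round(1)) for a,r in blobs(big.max(2)<70,200)])
E
```

```text
15.925 height above face 0.059649656144184285 inplane tool x,y [ 0.00421024 -0.00063059] psi -5.147068845862214
F tool [-2.5  0.1 -5.3] M tool [-0.019 -0.492 -0.694] open 0.01829639379516996 q6 91.82963107600455
w8 [(1387.0, array([280.2, 207.2])), (862.5, array([273.6, 207.4]))]
w9 [(1322.5, array([280.4, 205.4])), (584.0, array([269.1, 207.4]))]
w10 [(1313.5, array([280.5, 203.5]))]
```

The torque jumped to about −0.69 N m, so the stop is reached. I'll unwind 6° within the pin play, then lift out.

Request:
{"fn": "drive_tool", "kwargs": {
  "motion": [
    [[0,0,-0.004,0,0,0,-0.5],[0,0,-0.004,0,0,0,-0.5],[0,0,0,0,0,0,0]]
  ]
}}

```text
time_s: 16.35
ee_pos: [0.5783, 0.0589, 0.1556]
ee_rot: [[0.865, 0.009, 0.501], [0.023, -0.999, -0.022], [0.501, 0.031, -0.865]]
force: [-4.0, -1.5, 5.2]
opening: 0.0179
gripper_force: 29.7
```

```bash
python3 st.py;  python3 - <<'E'
from h import *
w=optics.snapshot("wrist")[...,::-1];cv2.imwrite("pics/w11.png",w)
i=w;big=cv2.resize(i[190:225,268:295],None,fx=4,fy=4,interpolation=cv2.INTER_CUBIC)
print([(a,(np.array(r[0])/4+(268,190)).round(1)) for a,r in blobs(big.max(2)<70,200)])
E
```

```text
16.35 height above face 0.05958543019347587 inplane tool x,y [ 0.00419935 -0.00047136] psi 0.5923661460444642
F tool [-0.9  1.6 -6.5] M tool [-0.158 -0.447 -0.022] open 0.017915689947259242 q6 86.06186345404956
[(1351.5, array([280.9, 206.2]))]
```

Request:
{"fn": "drive_tool", "kwargs": {
  "motion": [
    [[0,0,0,-0.1,0,0,0],[0,0,0,-0.15,0,0,0],[0,0,0,-0.2,0,0,0],[0,0,0,0,0,0,0]]
  ]
}}

```text
time_s: 16.9
ee_pos: [0.5684, 0.0596, 0.1709]
ee_rot: [[0.866, 0.01, 0.501], [0.025, -0.999, -0.022], [0.5, 0.031, -0.865]]
force: [1.1, -0.4, -1.7]
opening: 0.0181
gripper_force: 29.7
```

```bash
python3 st.py
```

```text
16.9 height above face 0.07776872138961713 inplane tool x,y [ 0.00331989 -0.00084662] psi 0.6624901906801381
F tool [0.1 0.3 2. ] M tool [ 0.055 -0.567  0.   ] open 0.018050740291868088 q6 86.02607493605409
```

Request:
{"fn": "drive_tool", "kwargs": {
  "motion": [
    [[0,0,0,-0.5,0,0,0],[0,0,0,-0.6,0,0,0],[0,0,0,-0.3,0,0,0],[0,0,0,0,0,0,0],[0,0,0,0,0,0,0]]
  ]
}}

```text
time_s: 17.52
ee_pos: [0.5402, 0.0607, 0.2179]
ee_rot: [[0.867, 0.01, 0.499], [0.025, -0.999, -0.022], [0.498, 0.031, -0.866]]
force: [-0.6, 0.4, -3.0]
opening: 0.0179
gripper_force: 29.8
```

```bash
python3 st.py; python3 - <<'E'
from h import *
o=bot.get_obs();w=optics.snapshot("wrist")[...,::-1];cv2.imwrite("pics/w12.png",w);cT=cam("wrist",o)
big=cv2.resize(w[160:235,210:300],None,fx=4,fy=4,interpolation=cv2.INTER_CUBIC);R=Rdown(0,n)
for a,r in blobs(big.max(2)<75,200):
    p=np.array(r[0])/4+(210,160)-.4;q=(onplane(cT,p,C,n)-C)@R;print(a,p.round(1),np.hypot(*q[:2]).round(4),np.degrees(np.arctan2(-q[1],q[0])).round(1))
# head/handle slope in tool view
g=cv2.cvtColor(w,cv2.COLOR_BGR2GRAY);m=g[170:210,225:285]<45
print("handle slope",[(y+170,np.nonzero(m[y])[0].min()+225,np.nonzero(m[y])[0].max()+225) for y in range(14,40,5) if m[y].any()])
i=cv2.imread("pics/w7.png");g=cv2.cvtColor(i,cv2.COLOR_BGR2GRAY);m=g[170:210,225:285]<45
print("before",[(y+170,np.nonzero(m[y])[0].min()+225,np.nonzero(m[y])[0].max()+225) for y in range(14,40,5) if m[y].any()])
P=np.load("grasp.npy");plan(P[:,3]+[0,0,.14],P[:,:3],N=15)
E
```

```text
17.525 height above face 0.1326247317033154 inplane tool x,y [ 0.00209734 -0.00071419] psi 0.6660705841554405
F tool [-2.  -0.5  2.3] M tool [ 0.05  -0.498  0.025] open 0.01791567941294896 q6 86.0286084477242
4292.0 [226.  200.2] 0.0363 117.4
516.5 [275.9 184.2] 0.0248 -83.4
28732.0 [247.5 207.2] 0.026 163.7
handle slope [(184, np.int64(239), np.int64(265)), (189, np.int64(238), np.int64(266)), (194, np.int64(237), np.int64(267)), (199, np.int64(237), np.int64(267)), (204, np.int64(237), np.int64(267)), (209, np.int64(237), np.int64(267))]
before [(184, np.int64(240), np.int64(266)), (189, np.int64(238), np.int64(267)), (194, np.int64(231), np.int64(275)), (199, np.int64(238), np.int64(267)), (204, np.int64(237), np.int64(267)), (209, np.int64(238), np.int64(267))]
rows 15 turn [ -2.8 -29.9  17.4] shift [-0.0684 -0.3622  0.0153]
[-0.1, 0.6, -0.07, -0.03, -0.33, 0.19]
[-0.09, 0.61, -0.06, -0.03, -0.33, 0.19]
[-0.08, 0.61, -0.06, -0.03, -0.33, 0.19]
[-0.07, 0.61, -0.05, -0.03, -0.33, 0.19]
[-0.06, 0.61, -0.05, -0.03, -0.33, 0.19]
[-0.05, 0.61, -0.04, -0.03, -0.33, 0.19]
[-0.04, 0.61, -0.04, -0.03, -0.33, 0.19]
[-0.03, 0.61, -0.04, -0.03, -0.33, 0.19]
[-0.02, 0.61, -0.03, -0.03, -0.33, 0.19]
[-0.0, 0.61, -0.03, -0.03, -0.33, 0.19]
[0.01, 0.61, -0.03, -0.03, -0.33, 0.19]
[0.02, 0.61, -0.03, -0.03, -0.33, 0.19]
[0.03, 0.61, -0.03, -0.03, -0.33, 0.19]
[0.04, 0.61, -0.03, -0.03, -0.33, 0.19]
[0.05, 0.61, -0.03, -0.03, -0.33, 0.19]
```

The ring hole now sits at −83.4°, against −82.8° expected at the stop, and the spanner hasn't shifted in the grip. Time to take it back to the stand.

Request:
{"fn": "drive_tool", "kwargs": {
  "motion": [
    [[0,-0.1,0.6,-0.12,-0.03,-0.33,0.19],[0,-0.09,0.61,-0.1,-0.03,-0.33,0.19],[0,-0.08,0.61,-0.06,-0.03,-0.33,0.19],[0,-0.07,0.61,-0.05,-0.03,-0.33,0.19],[0,-0.06,0.61,-0.05,-0.03,-0.33,0.19]]
  ]
}}

```text
time_s: 18.2
ee_pos: [0.5157, -0.0611, 0.2266]
ee_rot: [[0.936, -0.087, 0.341], [-0.081, -0.996, -0.033], [0.343, 0.003, -0.939]]
force: [0.1, 0.4, -3.2]
opening: 0.0177
gripper_force: 29.8
```

Request:
{"fn": "drive_tool", "kwargs": {
  "motion": [
    [[0,-0.05,0.61,-0.04,-0.03,-0.33,0.19],[0,-0.04,0.61,-0.04,-0.03,-0.33,0.19],[0,-0.03,0.61,-0.04,-0.03,-0.33,0.19],[0,-0.02,0.61,-0.03,-0.03,-0.33,0.19],[0,0,0.61,-0.03,-0.03,-0.33,0.19]]
  ]
}}

```text
time_s: 18.82
ee_pos: [0.4932, -0.1815, 0.2315]
ee_rot: [[0.967, -0.186, 0.175], [-0.185, -0.982, -0.026], [0.176, -0.007, -0.984]]
force: [0.9, -0.4, -4.1]
opening: 0.0176
gripper_force: 29.8
```

Request:
{"fn": "drive_tool", "kwargs": {
  "motion": [
    [[0,0.01,0.61,-0.03,-0.03,-0.33,0.19],[0,0.02,0.61,-0.03,-0.03,-0.33,0.19],[0,0.03,0.61,-0.03,-0.03,-0.33,0.19],[0,0.04,0.61,-0.03,-0.03,-0.33,0.19],[0,0.05,0.61,-0.03,-0.03,-0.33,0.19]]
  ]
}}

```text
time_s: 19.45
ee_pos: [0.4713, -0.3017, 0.2371]
ee_rot: [[0.959, -0.283, 0.005], [-0.283, -0.959, -0.0], [0.005, -0.001, -1.0]]
force: [-0.5, -1.2, -2.4]
opening: 0.0175
gripper_force: 29.8
```

Request:
{"fn": "drive_tool", "kwargs": {
  "motion": [
    [[0,0,0,0,0,0,0],[0,0,0,0,0,0,0]]
  ]
}}

```text
time_s: 19.7
ee_pos: [0.4711, -0.3, 0.2372]
ee_rot: [[0.959, -0.283, 0.005], [-0.283, -0.959, 0.001], [0.005, -0.002, -1.0]]
force: [1.0, 0.3, -2.4]
opening: 0.0177
gripper_force: 29.9
```

```bash
python3 - <<'E'
from h import *
P=np.load("grasp.npy");o=bot.get_obs();print(o["time_s"],o["ee_pos"])
plan(P[:,3]+[0,0,.02],P[:,:3])
E
```

```text
19.7 [ 0.47113283 -0.30003743  0.2372412 ]
rows 4 turn [-0.1 -0.3  0.3] shift [ 0.0006 -0.0015 -0.1243]
[0.0, 0.01, 0.78, -0.01, -0.01, 0.01]
[0.0, 0.01, 0.78, -0.01, -0.01, 0.01]
[0.0, 0.01, 0.78, -0.01, -0.01, 0.01]
[0.01, 0.01, 0.78, -0.01, -0.01, 0.01]
```

Request:
{"fn": "drive_tool", "kwargs": {
  "motion": [
    [[0,0,0.01,0.9,-0.01,-0.01,0.01],[0,0.01,0.01,0.9,-0.01,-0.02,0.01],[0,0.01,0.01,0.9,0,-0.02,0.02],[0,0,0,0.41,0,0,0],[0,0,0,0,0,0,0]]
  ]
}}

```text
time_s: 20.32
ee_pos: [0.4713, -0.3008, 0.1127]
ee_rot: [[0.958, -0.286, -0.002], [-0.286, -0.958, 0.001], [-0.002, -0.0, -1.0]]
force: [-0.3, 0.5, -2.9]
opening: 0.0178
gripper_force: 29.9
```

Request:
{"fn": "drive_tool", "kwargs": {
  "motion": [
    [[0,0,0,0.2,0,0,0],[0,0,0,0.15,0,0,0],[0,0,0,0.1,0,0,0],[0,0,0,0.03,0,0,0],[0,0,0,0,0,0,0]]
  ]
}}

```text
time_s: 20.95
ee_pos: [0.472, -0.3021, 0.0947]
ee_rot: [[0.958, -0.287, 0.0], [-0.287, -0.958, -0.001], [0.001, 0.001, -1.0]]
force: [-0.9, 0.5, -3.4]
opening: 0.0177
gripper_force: 29.9
```

```bash
python3 - <<'E'
from h import *
P=np.load("grasp.npy");o=bot.get_obs();print(o["time_s"],o["ee_pos"],o["force"].round(1),o["torque"].round(2))
plan(P[:,3],P[:,:3])
s=optics.snapshot("side")[...,::-1][120:192,227:323];w=optics.snapshot("wrist")[...,::-1]
cv2.imwrite("pics/c6.png",np.hstack([cv2.resize(w,(400,300)),cv2.resize(s,(400,300),interpolation=cv2.INTER_CUBIC)]))
E
```

```text
20.95 [ 0.47198789 -0.30214735  0.09466867] [-0.9  0.5 -3.4] [ 0.04 -0.02 -0.06]
rows 1 turn [ 0.1 -0.   0. ] shift [-0.0003  0.0006 -0.0017]
[-0.01, -0.01, 0.04, 0.01, -0.01, 0.01]
```

View pics/c6.png

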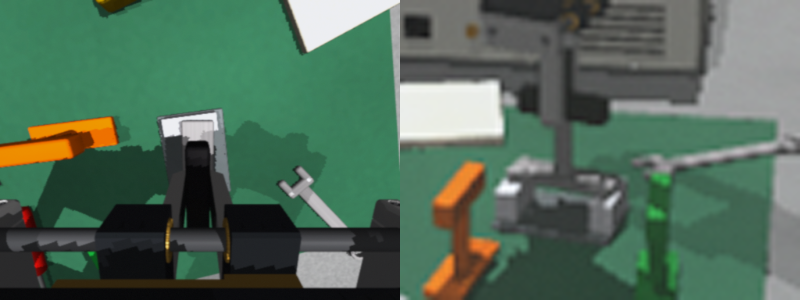

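The head is back over both rails of the stand, about 2 mm high. I'll lower until it touches.

Request:
{"fn": "drive_tool", "kwargs": {
  "motion": [
    [[0,0,0,0.04,0,0,0],[0,0,0,0.02,0,0,0],[0,0,0,0,0,0,0]]
  ]
}}

```text
time_s: 21.42
ee_pos: [0.4721, -0.3024, 0.093]
ee_rot: [[0.958, -0.287, 0.0], [-0.287, -0.958, -0.002], [0.001, 0.002, -1.0]]
force: [-1.9, 0.5, 4.1]
opening: 0.0177
gripper_force: 29.9
```

Contact (+7 N), so the fingers can open.

Request:
{"fn": "drive_tool", "kwargs": {
  "motion": [
    [[10,0,0,0,0,0,0],[30,0,0,0,0,0,0],[60,0,0,0,0,0,0],[70,0,0,0,0,0,0],[70,0,0,0,0,0,0]]
  ]
}}

```text
time_s: 22.05
ee_pos: [0.4719, -0.3021, 0.092]
ee_rot: [[0.958, -0.287, -0.0], [-0.287, -0.958, -0.001], [0.0, 0.001, -1.0]]
force: [-0.3, 0.4, 0.5]
opening: 0.0544
gripper_force: 0.0
```

Request:
{"fn": "drive_tool", "kwargs": {
  "motion": [
    [[80,0,0,0,0,0,0],[80,0,0,-0.3,0,0,0],[80,0,0,-0.8,0,0,0],[80,0,0,-1,0,0,0],[80,0,0,-1,0,0,0]]
  ]
}}

```text
time_s: 22.68
ee_pos: [0.472, -0.302, 0.2183]
ee_rot: [[0.958, -0.287, 0.001], [-0.287, -0.958, -0.002], [0.001, 0.002, -1.0]]
force: [0.1, -0.6, 0.2]
opening: 0.0751
gripper_force: 0.0
```

Request:
{"fn": "drive_tool", "kwargs": {
  "motion": [
    [[80,-0.9,0,-0.3,0,0,0],[80,-0.9,0,0,0,0,0],[80,0,0,0,0,0,0],[80,0,0,0,0,0,0]]
  ]
}}

```text
time_s: 23.18
ee_pos: [0.4036, -0.2818, 0.229]
ee_rot: [[0.958, -0.287, 0.002], [-0.287, -0.958, -0.002], [0.002, 0.002, -1.0]]
force: [0.9, 0.9, 0.0]
opening: 0.0751
gripper_force: 0.0
```

```bash
python3 - <<'E'
from h import *
o=bot.get_obs();print(o["time_s"],o["ee_pos"],o["force"].round(1))
t=optics.snapshot("top")[...,::-1];s=optics.snapshot("side")[...,::-1];w=optics.snapshot("wrist")[...,::-1]
f=lambda i,b:cv2.resize(i[b[1]:b[3],b[0]:b[2]],(400,300),interpolation=cv2.INTER_CUBIC)
cv2.imwrite("pics/c7.png",np.vstack([np.hstack([f(w,(0,0,512,384)),f(t,(183,95,263,155))]),np.hstack([f(s,(237,132,301,180)),f(s,(0,0,512,384))])]))
E
```

```text
23.175 [ 0.40359807 -0.28175024  0.22900386] [0.9 0.9 0. ]
```

View pics/c7.png

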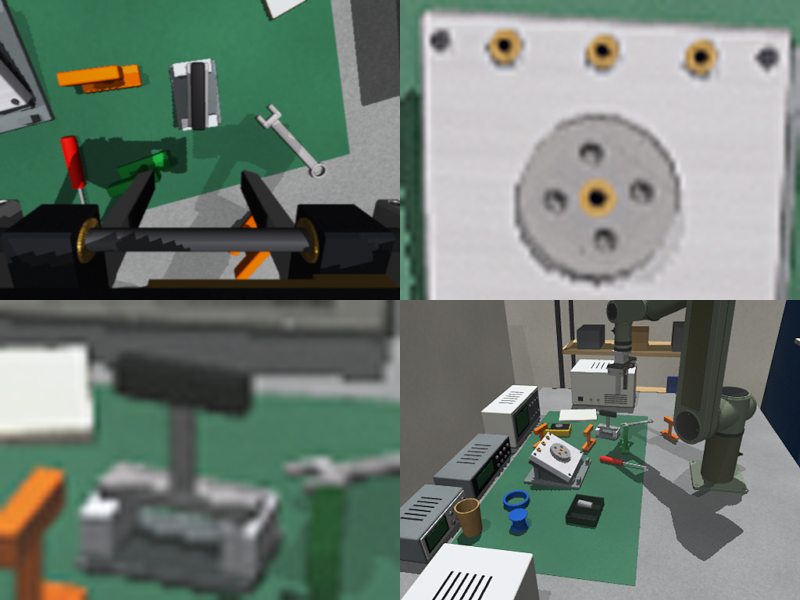

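The pictures show the spanner upright on its rails as before. The ring's top hole is at crop px (591,153), about +7°, which is the expected stop position; nothing else has moved.

```bash
python3 -c "
from workcell import bot
print(bot.sign_off())"
```

```text
the job is handed in; nothing more can be done
None
```

The ring is turned clockwise to its stop (turning torque jumped to about 0.7 N m there), the spanner is back upright on its stand and released, and the job was handed in at about 23 s.

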